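Empty the pressure curing pot and close it again

TASK

The acrylic in the pressure pot has cured. First open the vent cock by turning its wing handle fully in line with the pipe, then draw the locking pin and hang it by its collar in the notch on the pot's side; turn the lid free of the hooks, lay it aside, and stand every plaster model from the pot upright on the floor of the grey case pan, without dropping any. Put the lid back fully down and level on the rim and turn it home, tongues under the hooks and its ear over the pin lug; the pin stays parked and the cock open, and the other things on the bench stay where they are.

Things in the scene. Friction and masses are not known exactly. Their poses are not given: they have to be found in the camera images.
- pot: aluminium pressure pot for curing acrylic, fixed: outer radius 110 mm, inner 102 mm, rim 100 mm above the bench. Origin at the centre of its underside, z up. Outside the rim, at angles anticlockwise from the pot's own x: three hooks at 30, 150, 270 degrees, the pin lug at 210, the parking fork at 238, the vent cock at 178, a carrying handle at 90 (to radius 137 mm, 69 mm high)
- pot_rim (a point): centre of the pot's rim plane, 100 mm above the bench; axes as the pot's. The bench to the pot's left (world +y) is free: room to lay the lid down with its centre about 0.28 m to the left and no nearer the robot than the pot's centre
- pot_plate (a point): centre of the perforated model plate inside the pot, on which the models stand: 54 mm above the bench, 46 mm below the rim; axes as the pot's. A fixed three-armed divider, 4 mm thick and 10 mm high, runs on it from the centre to radius 94 mm at 30, 150 and 270 degrees, and keeps the models apart in three bays
- pot_hook (a point): one of the three equal bayonet hooks (the one at 270 degrees), middle of its lip. Each is 38 mm wide, upright from radius 125 to 132 mm, with a lip that reaches in to radius 112 mm, 11 to 19 mm above the rim plane. With the lid locked, its three tongues lie below these lips
- pin_bore (a point): top of the bore in the pot's lug, 128 mm from the pot's axis, 98 mm above the bench; the bore is vertical, 11 mm across and goes 16 mm down. The lid's ear, 8 mm thick with the same bore, lies just above it when the lid is locked
- park_notch (a point): where the parked pin's axis belongs: in the notch of the fork on the pot's side, 143 mm from the pot's axis, at the fork's upper face, 58 mm above the bench. Slot 11 mm wide, radial, open outwards (20 mm beyond this point) and closed 7.5 mm inwards of it; plate 8 mm thick. The pin hangs upright in it by its collar and can be lowered in from above
- cock (a joint): vent cock, angle of its wing handle about an upright stem 148 mm from the pot's axis (178 degrees): 0 closed, the wing across the pipe; 1.57 fully open, the wing along the pipe, that is pointing at the pot's axis. It opens anticlockwise seen from above, stops at both ends, stays where left, and takes about 0.1 N m. Starts nearly closed
- cock_grip (a point): middle of the cock's black wing, on the turning axis, 84 mm above the bench. The wing is 9 mm thick along this point's x, 48 mm long along its y, and stands from 77 to 92 mm above the bench over a brass pipe whose top is at 67 mm
- lid: loose aluminium lid, 214 mm across, 0.6 kg. Origin at the centre of the underside of its 8 mm plate (seats on the rim), z up; a rubber plug of radius 99 mm reaches 6 mm below. Tongues 34 mm wide reach to radius 121 mm at 30, 150, 270 degrees in its own frame, the ear with the pin bore to 144 mm at 210. Gauge and valve on top, 62 mm from the centre along x, up to 27 mm high
- lid_grip (a point): middle of the lid's black grip bar, 42 mm above the lid's origin; axes as the lid's. The bar is 16 mm wide along x, 100 mm long along y and 20 mm high, on two posts. Laid on a flat bench, the lid's origin is 6 mm high and this point 48 mm
- lid_ear (a point): middle of the bore in the lid's ear, 128 mm from the lid's axis. Locked (start, and turned home): lid axes along the pot's, ear over the lug. Without the pin it turns on the rim up to 40 degrees either way (ear meets a hook); from 18 to 40, best 30, the tongues are clear and it lifts straight off. It goes back down the same way, about 30 degrees either side of locked, and is then turned home
- pin: steel locking pin, 50 g, upright: shank 8 mm thick, 42 mm long, then a collar 22 mm across, 5 mm thick, then a black round knob 16 mm thick from 47 to 78 mm. Origin at the lower tip, z towards the knob. At the start its shank is in the bores of lid and lug, the collar on the lid's ear, the tip 66 mm above the bench. Parked, the tip is 42 mm below the fork's upper face
- model_upper: plaster model of a dental arch (upper jaw), buff, 62 x 72 x 30 mm, 0.16 kg, possibly absent; origin at the centre of its underside, z up. Grip its 17 mm high base across its own x (62 mm: flat heel at +x, rounded front at -x); 72 mm along y. Starts on the plate in the closed pot, about 61 mm off the axis, its y pointing outwards
- model_lower: plaster model of a dental arch (lower jaw), buff, 62 x 72 x 30 mm, 0.16 kg, possibly absent; origin at the centre of its underside, z up. Grip its 17 mm high base across its own x (62 mm: flat heel at +x, rounded front at -x); 72 mm along y. Starts on the plate in the closed pot, about 61 mm off the axis, its y pointing outwards
- model_study: plaster model of a dental arch (lower jaw), white, 62 x 72 x 30 mm, 0.16 kg, possibly absent; origin at the centre of its underside, z up. Grip its 17 mm high base across its own x (62 mm: flat heel at +x, rounded front at -x); 72 mm along y. Starts on the plate in the closed pot, about 61 mm off the axis, its y pointing outwards
- tray: low grey plastic case pan, fixed on the bench right of the pot: 270 (along its x) x 134 mm outside, walls 14 mm high, 4 mm thick, floor 4 mm thick. Origin at the centre of its underside. Three models stand in it side by side, for instance at 0 and 80 mm either way along its x, each model's y along the pan's x
- tray_floor (a point): centre of the pan's inner floor, 4 mm above the bench, axes as the pan's
- handpiece: white grinding handpiece lying near the front edge, 164 mm long; bystander
- pliers: red-handled pliers lying near the front edge, 123 mm; bystander
- paste_bar_brown: brown polishing paste bar, 31 x 82 x 23 mm, right of and behind the pot; bystander
- dappen_dish: small glass dish, 42 mm wide, 26 mm high, left near the front edge; bystander

How it is judged:
On the way, in this order (a step that is already met when the one before it is completed fails the run):
1. the vent cock is open: its wing turned along the pipe (value of joint cock above 1.25 rad), for 0.2 s.
2. the locking pin is drawn and hangs by its collar in the parking notch, let go (horizontal distance between pin and park_notch below 0.012 m and z of pin in the frame of park_notch between -0.048 and -0.034 m and angle between pin's own z axis and vertical below 0.2 rad and contact force between pin and the fingers below 0.1 N), for 0.2 s.
3. the lid is off and every model stands upright in the case pan, let go (x of model_upper in the frame of tray_floor between -0.13 and 0.13 m and y of model_upper in the frame of tray_floor between -0.063 and 0.063 m and height (world z) of each of model_upper, model_lower, model_study below 0.009 m and angle between each of model_upper, model_lower, model_study's own z axis and vertical below 0.12 rad and x of model_lower in the frame of tray_floor between -0.13 and 0.13 m and y of model_lower in the frame of tray_floor between -0.063 and 0.063 m and x of model_study in the frame of tray_floor between -0.13 and 0.13 m and y of model_study in the frame of tray_floor between -0.063 and 0.063 m and contact force between each of model_upper, model_lower, model_study and the fingers below 0.1 N and horizontal distance between lid and pot_rim above 0.1 m), for 0.2 s.
At the end, for the whole second after the job is handed in: Cock open over 1.25 rad; pin hanging in the notch (within 12 mm, tip 34-48 mm below the fork face, tilt < 0.2); models on the pan floor (origin inside, below 9 mm, tilt < 0.12); lid on the rim (within 7 mm, height within 3 mm, tilt < 0.03), ear within 25 mm of the lug's bore; at rest (horizontal distance between pin and park_notch below 0.012 m and z of pin in the frame of park_notch between -0.048 and -0.034 m and angle between pin's own z axis and vertical below 0.2 rad and x of model_upper in the frame of tray_floor between -0.13 and 0.13 m and y of model_upper in the frame of tray_floor between -0.063 and 0.063 m and height (world z) of each of model_upper, model_lower, model_study below 0.009 m and angle between each of model_upper, model_lower, model_study's own z axis and vertical below 0.12 rad and x of model_lower in the frame of tray_floor between -0.13 and 0.13 m and y of model_lower in the frame of tray_floor between -0.063 and 0.063 m and x of model_study in the frame of tray_floor between -0.13 and 0.13 m and y of model_study in the frame of tray_floor between -0.063 and 0.063 m and horizontal distance between lid and pot_rim below 0.007 m and z of lid in the frame of pot_rim between -0.003 and 0.003 m and angle between lid's own z axis and vertical below 0.03 rad and horizontal distance between lid_ear and pin_bore below 0.025 m and value of joint cock above 1.25 rad and linear speed of each of model_upper, model_lower, model_study, lid, pin below 0.02 m/s); the robot touches nothing.
It fails at once if another thing on the bench is moved more than 3 cm (distance of any of handpiece, pliers, paste_bar_brown, dappen_dish from where it was at the start of the episode above 0.03 m).
It fails at once if a plaster model is dropped (faster than 1.3 m/s) (linear speed of any of model_upper, model_lower, model_study above 1.3 m/s).
Of model_upper, model_lower, model_study only 2 to 3 are there at a start; the rules pass over those that are not, and their reading is None.
At some moment in a run one of model_upper, model_lower, model_study may be knocked a few centimetres aside while the robot is not near it.
It also fails if it takes over 210 s, if anything falls off the work surface, if the arm or the gripper's body presses on something with over 40 N, if the wrist force passes 120 N, or if a joint passes its speed limit or range.

ROBOT

A 7-joint arm with a two-finger parallel gripper is mounted at the origin on a cart in front of the work surface, level with it; the furniture and walls round the work are solid. World frame = base frame: x ahead of the robot, y to its left, z up, the work surface at z = 0. Lengths are in m, angles in rad, forces in N, time in s.
With the tool pointing down it reaches from about 0.35 to 0.9 m from the base axis. Payload 8.1 kg.
Tool frame: the origin (TCP) lies midway between the tips of the shut fingers; the grasp point (between the pads) lies arm.grasp_offset behind it (arm.grasp_offset is the distance from the TCP to the grasp point, in m); z points along the fingers, y is the line along which they close (so a half turn about z gives the same grasp; the last joint's range is limited). The gripper opens to 92 mm and grips with 3 to 60 N. Pads are 19 mm wide; open, the fingers measure 130 mm over their backs; the gripper's body (75 mm by 190 mm) begins 47 mm behind the grasp point.
Start: joints at [-0.103, 0.434, 0.025, 1.573, -0.012, 1.134, -0.075], TCP at [0.625, -0, 0.227] pointing down, gripper open.
Joint ranges: [-2.62, 2.62], [-0.44, 2.09], [-1.27, 1.32], [0.08, 2.57], [-1.32, 4.46], [0.12, 2], [-2.74, 2.74]. Speed limits (rad/s): [2.22, 2.22, 3.01, 3.01, 3.14, 3.14, 3.14].

INTERFACE

Orientations are given as a rotation vector (axis times angle).
In Python, from cell import observe, imaging, arm gives the robot as it stands.
- The arm moves only by the tool apply_moves, never from a script. Its argument "commands" is a list of rows, each a list of 5 numbers: the opening in per cent of the stroke, from 0 (shut) to 100 (fully open), then the shift along the world's x, y, z in units of 0.06 m (1.0 is 0.06 m), then the turn about the world's z in units of 0.5 rad (1.0 is 0.5 rad). A call has 1 to 12 rows; each row shifts and turns the commanded pose from where the row before left it; what a row does not reach is not made up. A row lasts 1/8 s, in which the tool goes at most 62.5 mm and 10.7 degrees, less where a joint would pass 70% of its speed; a pose out of reach is approached as far as the arm can. A call with a number of a shift or a turn outside -1 to 1 is refused whole. A call with a gripper value outside its range is refused whole. The fingers move at their own pace and stop on an object; "newtons" is the grip in N (left out, the last holds). Time passes only in rows, so rows that do not move let the fingers close. It gives the time, the measured TCP pose, the force, the opening and the grip force at its end, in the units of the state.
- observe(): the state, without advancing time (a new reading comes with each control period).
- imaging.get_image(name): name is "scene" or "side" or "wrist"; returns (picture, depth): 420x560x3 uint8, red, green, blue; 420x560 float32, m along the optical axis (not along the pixel's ray), 0 where there is no reading.
- imaging.camera_params(name): a dict with "camera_matrix" (3x3 intrinsics, pixels), "origin" and "rotation" of the camera in the world; the wrist camera has in their place "tool_from_camera" (4x4, takes a point from camera to tool coordinates, whose origin is the TCP and whose axes are the flange's). Camera axes: x right, y up, looking along -z (the intrinsics and any distortion apply to the point x, -y, -z); pixel columns grow to the right and rows downward; lengths in m; the calibration is good to about 2 mm. A picture is of the moment at which its call begins: read the wrist's pose just before it. camera_params takes no time and is no camera call.
- arm.sign_off(): hands the job in; it is judged then, once.
The state is a dict: "clock": time; "joints": joint angles; "dq": joint speeds; "joint_efforts": joint torques, N m; "position": TCP position; "ee_rot": TCP orientation; "force": force on the tool from outside, world axes, zero at the start; "ft_torque": the same for the moment, N m; "width": opening from 0.0 (shut) to 1.0 (fully open); "gripper_force": force on a finger pad.
Only numpy, scipy, OpenCV 4.12 (cv2) and the standard library are available. Lean on these libraries where they do the work, as an engineer would, in place of code of your own. Each camera call takes 0.05 s, during which the arm holds its last target. There are 200 camera calls.

## Working session

There is one attempt and no reset: what is moved stays moved. The work goes in short steps, Python scripts to look and compute and a tool call to move; the robot and the scene stay as the last step left them, time stands still between calls to the robot, and variables do not carry over. Pictures are saved under pics/ and viewed, at most 14 in all, crops included, and the job is handed in when it is done.

Besides the shell and the picture viewer there is one more tool, called after "Emit:" as name([rows], argument=value, ...), one row to a line, values as JSON. apply_moves: Moves the arm, as the interface text tells. Its arguments: {"type":"object","properties":{"commands":{"type":"array"},"newtons":{"type":"number"}},"required":["commands"]}

```bash
ls; mkdir -p pics; cat > h.py <<'E'
import numpy as np, cv2
from cell import observe, imaging, arm
from scipy.spatial.transform import Rotation as R
def cam(n):
    p=imaging.camera_params(n); K=np.array(p["camera_matrix"])
    s=observe()
    if n=="wrist":
        T=np.array(p["tool_from_camera"]); Rt=R.from_rotvec(s["ee_rot"]).as_matrix()
        return K,Rt@T[:3,:3],Rt@T[:3,3]+np.array(s["position"]),p
    r=np.array(p["rotation"])
    if r.shape!=(3,3): r=R.from_rotvec(r).as_matrix()
    return K,r,np.array(p["origin"]),p
def grab(n,name=None):
    K,r,o,p=cam(n); im,d=imaging.get_image(n)
    if name: cv2.imwrite(f"pics/{name}.png",im[:,:,::-1])
    v,u=np.mgrid[:d.shape[0],:d.shape[1]]
    x=(u-K[0,2])/K[0,0]; y=(v-K[1,2])/K[1,1]
    P=np.stack([x*d,-y*d,-d],-1)@r.T+o
    P[d==0]=np.nan
    return im,d,P
E
python3 - <<'E'
from h import *
s=observe(); print(s); print(arm.grasp_offset)
for n in("scene","side","wrist"):
    im,d,P=grab(n,n+"0"); np.savez(n+"0.npz",im=im,P=P); print(n,imaging.camera_params(n))
E
```

```text
pics
{'clock': 0.0, 'joints': array([-0.10261699,  0.43520055,  0.02497622,  1.57410358, -0.01161095,
        1.13400708, -0.07510728]), 'dq': array([ 0.00207925, -0.00018635, -0.00016857, -0.00145981, -0.00099333,
        0.0003354 , -0.00192217]), 'joint_efforts': array([ 3.89017032e-04, -6.67853522e+01,  9.84863900e-01, -3.14464223e+01,
       -6.05165795e-02,  4.27553023e-02,  1.12382318e-04]), 'position': array([ 6.24481098e-01, -4.55873466e-05,  2.25956443e-01]), 'ee_rot': array([-2.22079931e+00, -2.22064888e+00,  1.88927457e-03]), 'force': array([ 0.57304997, -0.05978005, -0.15685196]), 'ft_torque': array([-0.01481963, -0.00676686, -0.0304239 ]), 'gripper_force': 0.0, 'width': 0.9994915632613319}
0.0188
scene {'camera_matrix': array([[434.83607877,   0.        , 282.99815555],
       [  0.        , 434.83607877, 207.77884239],
       [  0.        ,   0.        ,   1.        ]]), 'origin': array([-0.02289377,  0.68023333,  0.57523952]), 'rotation': array([ 0.4461631 , -1.31207503, -2.1251399 ])}
side {'camera_matrix': array([[533.80488016,   0.        , 279.01565963],
       [  0.        , 533.80488016, 207.09054502],
       [  0.        ,   0.        ,   1.        ]]), 'origin': array([ 0.01366021, -1.00398728,  0.62108409]), 'rotation': array([ 1.11935102, -0.29989322, -0.46167347])}
wrist {'camera_matrix': array([[294.99899027,   0.        , 282.01937586],
       [  0.        , 294.99899027, 211.21312392],
       [  0.        ,   0.        ,   1.        ]]), 'tool_from_camera': array([[-2.35558691e-04,  9.54867862e-01,  2.97030826e-01,
         7.95024299e-02],
       [ 9.99999323e-01,  5.63285808e-04, -1.01775627e-03,
        -1.30670222e-04],
       [-1.13913600e-03,  2.97030385e-01, -9.54867348e-01,
        -1.57328002e-01],
       [ 0.00000000e+00,  0.00000000e+00,  0.00000000e+00,
         1.00000000e+00]])}
```

View pics/scene0.png

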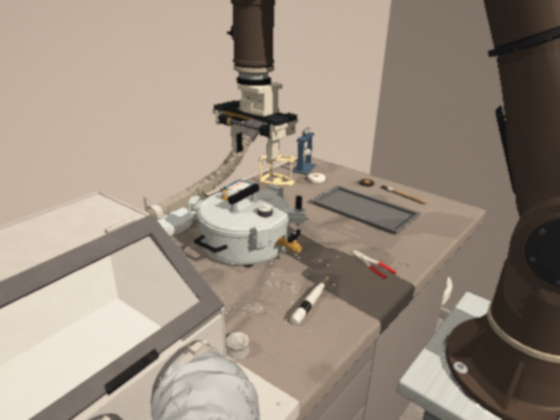

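View pics/side0.png

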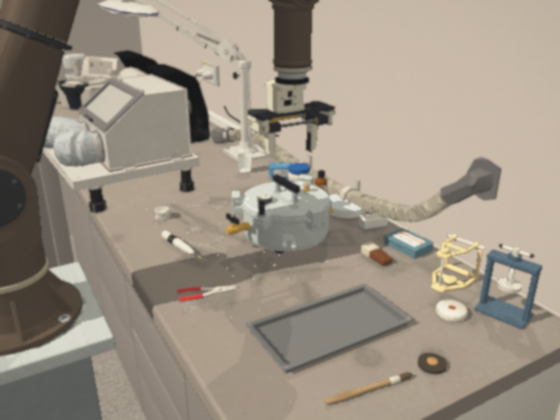

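View pics/wrist0.png

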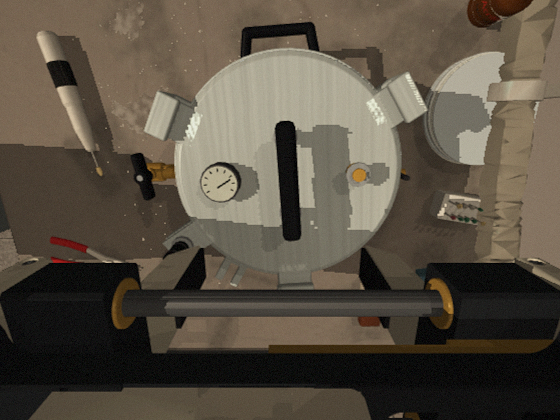

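```bash
python3 - <<'E'
from h import *
import cv2
D=np.load("wrist0.npz"); im,P=D["im"].astype(int),D["P"]
z=P[...,2]
m=(z>.100)&(z<.115); q=P[m]
print(len(q),np.nanpercentile(q[:,2],[5,50,95]))
w=m.astype(np.uint8); 
_,l,st,c=cv2.connectedComponentsWithStats(w); i=1+np.argmax(st[1:,4]); w=(l==i)
print(np.median(P[w],0))
# plate circle: hull then robust fit
pts=P[w][:,:2]; from scipy.optimize import least_squares
h=cv2.convexHull((pts*1e4).astype(np.float32))[:,0]/1e4
f=least_squares(lambda p:np.hypot(h[:,0]-p[0],h[:,1]-p[1])-.107,[.62,.14],loss="soft_l1",f_scale=.002); print("pot c",f.x,f.fun)
c=f.x
def rep(n,m):
    q=P[m]; 
    print(n,len(q),np.round(np.nanmedian(q,0),4), np.round((q.min(0),q.max(0)),3).tolist(), "minAreaRect",cv2.minAreaRect((q[:,:2]*1000).astype(np.float32)))
r=np.hypot(P[...,0]-c[0],P[...,1]-c[1]); a=np.degrees(np.arctan2(P[...,1]-c[1],P[...,0]-c[0]))
dark=im.max(-1)<60
rep("bar",(z>.137)&(z<.16)&(r<.06))
rep("pin",(z>.12)&(z<.17)&(r>.115)&(r<.15)&(a<-110)&(a>-170))
rep("wing",(z>.08)&(z<.1)&(r>.12)&(r<.18)&(abs(a)>165)&dark)
for n,lo,hi in(("h30",10,50),("h150",130,170),("h270",-110,-70)):
    rep(n,(z>.113)&(z<.125)&(r>.108)&(r<.14)&(a>lo)&(a<hi))
rep("handle",(z>.05)&(z<.075)&(r>.118)&(r<.15)&(a>60)&(a<120)&dark)
# tray from side
D=np.load("side0.npz"); im2,Q=D["im"].astype(int),D["P"]
zz=Q[...,2]; m=np.zeros(zz.shape,bool); m[285:368,245:415]=1
q=Q[m&(im2.max(-1)<105)&(zz<.03)]
print(np.round(np.nanpercentile(q[:,2],[2,25,50,75,98]),4))
q=q[np.isfinite(q[:,0])]; 
k=(im2.max(-1)<105)&m&np.isfinite(zz)&(zz>.009)&(zz<.02)
q=Q[k]; print(len(q),cv2.minAreaRect((q[:,:2]*1000).astype(np.float32)))
E
```

```text
37429 [0.10599392 0.10777907 0.10968147]
[0.63084869 0.0464043  0.10777936]
pot c [0.63151295 0.0296264 ] [ 7.68269197e-04  4.68381986e-04  2.26516393e-04  5.34841529e-03
  5.49760013e-03  5.58795942e-03  5.70817167e-03  7.46843448e-03
  5.79848113e-04  5.08169744e-04  6.72360950e-04  1.32608373e-03
  1.28029297e-03  5.53819532e-04  9.23040016e-04  7.73309878e-04
  7.47277057e-04  1.90953380e-03  9.87545901e-03  8.20471418e-03
  8.18455816e-03  8.00943551e-03  3.90875739e-02  3.85023512e-02
  3.78814547e-02  9.74252543e-03  9.69973572e-03  9.40568981e-03
  9.01406800e-03  8.96346312e-03  8.51861105e-03 -6.24489758e-05
 -4.97547023e-04  1.17993617e-03  8.77386750e-04  8.55001432e-04
  5.53712926e-04]
bar 2309 [0.6299 0.034  0.1507] [[0.619, -0.019, 0.145], [0.641, 0.078, 0.154]] minAreaRect ((630.0615234375, 29.385135650634766), (15.96508502960205, 98.43189239501953), 4.100660800933838)
pin 139 [ 0.5253 -0.0357  0.1302] [[0.517, -0.041, 0.12], [0.532, -0.034, 0.143]] minAreaRect ((524.1577758789062, -37.27161407470703), (14.785523414611816, 5.734823703765869), 5.596892356872559)
wing 
[... 406 characters left out ...]
] [[0.504, 0.062, 0.113], [0.537, 0.102, 0.121]] minAreaRect ((520.8123779296875, 81.78733825683594), (38.69633865356445, 20.114078521728516), 63.61940002441406)
h270 224 [ 0.6393 -0.0843  0.1175] [[0.619, -0.087, 0.113], [0.656, -0.081, 0.12]] minAreaRect ((637.8264770507812, -84.1982650756836), (37.113101959228516, 5.96257209777832), 0.5192213654518127)
handle 1153 [0.6208 0.1579 0.0674] [[0.585, 0.138, 0.062], [0.659, 0.167, 0.071]] minAreaRect ((621.0046997070312, 153.4398193359375), (74.91972351074219, 23.898393630981445), 5.026943683624268)
[-0.0014  0.0032  0.0059  0.0114  0.0154]
402 ((504.67974853515625, -341.9349365234375), (141.46121215820312, 259.705810546875), 89.81328582763672)
```

```bash
python3 - <<'E'
from h import *
D=np.load("wrist0.npz"); im,P=D["im"].astype(int),D["P"]; z=P[...,2]
for lo in(.087,.089,.0905):
    q=P[(z>lo)&(z<.1)&(abs(P[...,0]-.482)<.03)&(abs(P[...,1]-.024)<.04)][:,:2]
    print(len(q),q.mean(0),cv2.minAreaRect((q*1000).astype(np.float32)), np.degrees(np.arctan2(*np.linalg.svd(q-q.mean(0),full_matrices=False)[2][0][::-1])))
E
```

```text
487 [0.48349148 0.02442857] ((483.0210876464844, 23.78960418701172), (13.8060302734375, 47.370330810546875), 17.620113372802734) -80.23358648570864
419 [0.48304229 0.02436338] ((482.8244323730469, 24.054805755615234), (13.823845863342285, 46.12981033325195), 1.0664610862731934) -80.08715113702918
288 [0.48275555 0.02456353] ((482.8213195800781, 23.899032592773438), (13.801093101501465, 44.710758209228516), 0.4229981005191803) -80.52343572889748
```

Emit:
apply_moves([
  [22,-0.59,0.1,0,0.155],
  [22,-0.59,0.1,0,0.155],
  [22,-0.59,0.1,0,0.155],
  [22,-0.595,0.095,0,0.155],
  [22,0,0,-0.6,0],
  [22,0,0,0,0],
], newtons=25)

```text
clock: 0.9
position: [0.4813, 0.0234, 0.1892]
ee_rot: [-1.85, -2.535, 0.005]
force: [0.2, 0.1, -0.2]
width: 0.393
gripper_force: 0.0
```

Emit:
apply_moves([
  [22,0.02,0.005,-0.4,-0.22],
  [22,0,0,-0.5,0],
  [22,0,0,-0.4,0],
  [22,0,0,-0.3,0],
  [22,0,0,-0.2,0],
  [22,0,0,0,0],
  [0,0,0,0,0],
  [0,0,0,0,0],
  [0,0,0,0,0],
  [0,0,0,0,0],
])

```text
clock: 2.15
position: [0.4822, 0.0234, 0.0831]
ee_rot: [-1.988, -2.43, 0.005]
force: [-6.7, -1.8, 5.2]
width: 0.095
gripper_force: 25.0
```

Emit:
apply_moves([
  [0,0,0,0,0.3],
  [0,0,0,0,0.3],
  [0,0,0,0,0.3],
  [0,0,0,0,0.3],
  [0,0,0,0,0.3],
  [0,0,0,0,0.3],
  [0,0,0,0,0.3],
  [0,0,0,0,0.3],
  [0,0,0,0,0.3],
  [0,0,0,0,0.1],
  [0,0,0,0,0],
])

```text
clock: 3.52
position: [0.4834, 0.0249, 0.0831]
ee_rot: [0.048, -3.14, -0.001]
force: [-4.1, 4.4, -0.9]
width: 0.097
gripper_force: 25.0
```

Emit:
apply_moves([
  [22,0,0,0,0],
  [22,0,0,0,0],
  [22,0,0,0.4,0],
  [22,0,0,0.8,0],
  [30,0,0,0.6,-0.35],
  [30,0,0,0,-0.35],
  [30,0.1,-0.2,0,-0.35],
  [30,0.1,-0.2,0,-0.35],
  [30,0.1,-0.2,0,-0.35],
  [30,0.1,-0.2,0,-0.35],
  [30,0.1,-0.2,0,-0.35],
  [30,0,0,0,-0.35],
])

```text
clock: 5.03
position: [0.5149, -0.0374, 0.1911]
ee_rot: [1.997, 2.424, 0.0]
force: [-0.2, 0.3, -0.2]
width: 0.298
gripper_force: 0.0
```

Emit:
apply_moves([
  [30,0.1,-0.1,0,-0.35],
  [30,0,0,0,-0.35],
  [30,0,0,0,-0.35],
  [30,0,0,0,-0.33],
  [30,0,0,0,0],
  [30,0,0,0,0],
])

```text
clock: 5.78
position: [0.5204, -0.042, 0.1909]
ee_rot: [2.691, 1.621, 0.0]
force: [0.7, -0.8, 1.1]
width: 0.299
gripper_force: 0.0
```

```bash
python3 - <<'E'
from h import *
s=observe(); print(s["position"],s["ee_rot"],s["joints"],s["width"])
im,d,P=grab("wrist","w1"); np.savez("w1.npz",im=im,P=P)
im,d,P=grab("side","s1"); np.savez("s1.npz",im=im,P=P)
im,d,P=grab("scene"); np.savez("c1.npz",im=im,P=P)
z=P[...,2]
q=P[(z>.12)&(z<.15)&(np.hypot(P[...,0]-.524,P[...,1]+.043)<.02)]
print(len(q),q.min(0),q.max(0),np.median(q,0))
D=np.load("s1.npz");P=D["P"];z=P[...,2]
q=P[(z>.117)&(z<.15)&(np.hypot(P[...,0]-.524,P[...,1]+.043)<.02)]
print(len(q),q.min(0),q.max(0),np.median(q,0))
E
```

```text
[ 0.52041974 -0.04202732  0.19093393] [2.69073632e+00 1.62102159e+00 4.15272170e-04] [-0.00745952  0.30505586 -0.01830152  1.86872401  0.00682371  0.96749768
 -0.51515082] 0.29898653320419005
80 [ 0.5131544 -0.0499955  0.1203143] [ 0.5289913  -0.03192158  0.14501033] [ 0.51794589 -0.03749026  0.13503055]
89 [ 0.51329515 -0.05288     0.11701444] [ 0.53110413 -0.03697013  0.1441842 ] [ 0.52021814 -0.04679536  0.13283594]
```

View pics/w1.png

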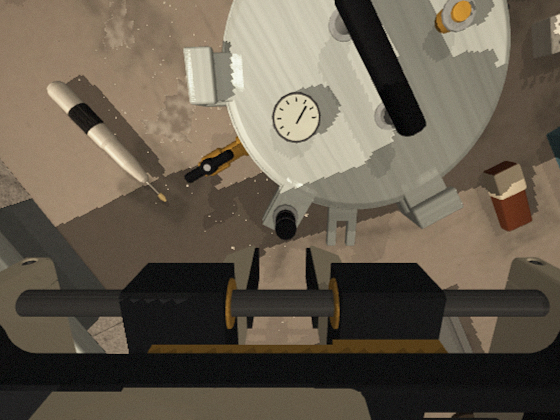

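```bash
cat >> h.py <<'E'
def ray(n,u,v,z,pose=None):
    K,r,o,p=cam(n)
    d=r@np.array([(u-K[0,2])/K[0,0],-(v-K[1,2])/K[1,1],-1.]); return o+d*(z-o[2])/d[2]
E
python3 - <<'E'
from h import *
D=np.load("w1.npz");P=D["P"];z=P[...,2]
print(ray("wrist",286,217,.144),ray("wrist",343,228,.058))
q=P[(z>.14)&(z<.15)&(np.hypot(P[...,0]-.524,P[...,1]+.043)<.02)]
print(len(q),q.min(0),q.max(0),np.median(q,0))
q=P[(z>.05)&(z<.065)&(np.hypot(P[...,0]-.5633,P[...,1]+.0974)<.03)]
print(len(q),q.min(0),q.max(0),q.mean(0),cv2.minAreaRect((q[:,:2]*1000).astype(np.float32)))
# lid bar check
q=P[(z>.147)&(z<.16)&(np.hypot(P[...,0]-.63,P[...,1]-.03)<.06)]
print(len(q),q.mean(0),cv2.minAreaRect((q[:,:2]*1000).astype(np.float32)))
im=cv2.imread("pics/w1.png"); cv2.imwrite("pics/w1c.png",cv2.resize(im[170:260,250:480],None,fx=3,fy=3,interpolation=cv2.INTER_CUBIC))
E
```

```text
[ 0.52901323 -0.03333975  0.144     ] [ 0.56383501 -0.09797576  0.058     ]
331 [ 0.51615212 -0.05042847  0.14005969] [ 0.5317347  -0.03506325  0.14520949] [ 0.52425258 -0.04208181  0.14305386]
840 [ 0.54080217 -0.1209694   0.05025591] [ 0.58519094 -0.07029883  0.05937718] [ 0.56374591 -0.09470271  0.05693133] ((563.7536010742188, -96.29622650146484), (43.24003982543945, 30.250192642211914), 62.115543365478516)
3887 [0.62862487 0.02632656 0.15068928] ((629.76513671875, 25.33866310119629), (16.241071701049805, 92.64810943603516), 3.984405755996704)
```

View pics/w1c.png

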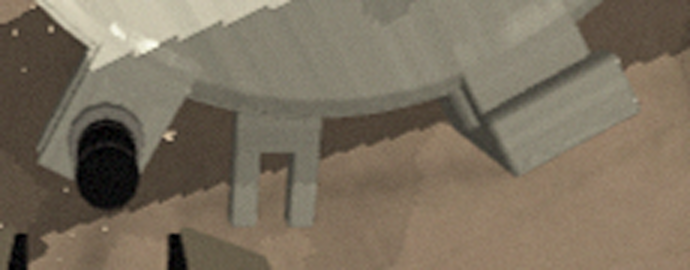

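```bash
python3 - <<'E'
from h import *
a=ray("wrist",341.9,220.9,.058);b=ray("wrist",340.7,245,.058);print(a,b)
u=(b-a)/np.linalg.norm(b-a);print(np.linalg.norm(b-a),np.degrees(np.arctan2(u[1],u[0])),a+u*.0075, b-u*.02)
E
```

```text
[ 0.56609416 -0.09025698  0.058     ] [ 0.55363043 -0.11446931  0.058     ]
0.02723199602341545 -117.23797022730335 [ 0.56266151 -0.09692533  0.058     ] [ 0.56278417 -0.09668704  0.058     ]
```

Emit:
apply_moves([
  [35,0.06,-0.01,-0.3,0],
  [35,0,0,-0.4,0],
  [35,0,0,-0.3,0],
  [35,0,0,-0.17,0],
  [35,0,0,0,0],
  [0,0,0,0,0],
  [0,0,0,0,0],
  [0,0,0,0,0],
  [0,0,0,0,0],
], newtons=25)

```text
clock: 7.05
position: [0.5243, -0.0426, 0.1211]
ee_rot: [2.694, 1.616, 0.001]
force: [-1.5, -0.7, 5.9]
width: 0.166
gripper_force: 25.0
```

Emit:
apply_moves([
  [0,0,0,0.2,0],
  [0,0,0,0.3,0],
  [0,0,0,0.3,0],
  [0,0,0,0.3,0],
  [0,0.2,-0.3,0,0],
  [0,0.245,-0.31,0,0],
  [0,0.2,-0.3,0,0],
  [0,0,0,0,0],
  [0,0,0,0,0],
])

```text
clock: 8.18
position: [0.5622, -0.097, 0.1861]
ee_rot: [-2.693, -1.616, 0.001]
force: [-0.7, 0.4, -0.3]
width: 0.163
gripper_force: 25.0
```

```bash
python3 - <<'E'
from h import *
s=observe(); print(s["position"],s["width"],s["gripper_force"])
im,d,P=grab("side","s2"); cv2.imwrite("pics/s2c.png",cv2.resize(im[150:270,200:360,::-1],None,fx=4,fy=4))
z=P[...,2]; q=P[(z>.12)&(z<.17)&(np.hypot(P[...,0]-s["position"][0],P[...,1]-s["position"][1])<.009)]
print(len(q),q.min(0),q.max(0))
E
```

```text
[ 0.56222921 -0.09697103  0.18609544] 0.16258803955196713 24.99792605638504
60 [ 0.55573462 -0.1027966   0.13252603] [ 0.56668726 -0.09496167  0.16980147]
```

View pics/s2c.png

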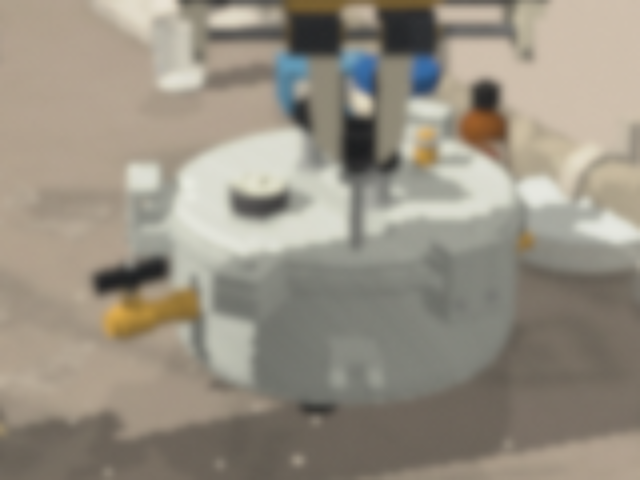

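Emit:
apply_moves([
  [0,0.01,0,-0.4,0],
  [0,0,0,-0.4,0],
  [0,0,0,-0.4,0],
  [0,0,0,-0.3,0],
  [0,0,0,-0.2,0],
  [0,0,0,-0.16,0],
  [0,0,0,0,0],
])

```text
clock: 9.1
position: [0.5629, -0.097, 0.0746]
ee_rot: [-2.693, -1.616, 0.001]
force: [0.7, -0.7, -1.2]
width: 0.167
gripper_force: 25.0
```

Emit:
apply_moves([
  [0,0,0,-0.04,0],
  [0,0,0,0,0],
  [25,0,0,0,0],
  [25,0,0,0,0],
  [30,0,0,0,0],
  [30,0,0,0,0],
  [30,0,0,0.2,0],
  [30,0,0,0.5,0],
  [30,0,0,0.5,0],
  [30,0,0,0.7,0],
])

```text
clock: 10.35
position: [0.5626, -0.0972, 0.1878]
ee_rot: [-2.693, -1.616, 0.001]
force: [0.8, 0.0, 0.5]
width: 0.299
gripper_force: 0.0
```

```bash
python3 - <<'E'
from h import *
s=observe(); print(s["position"],s["width"],s["gripper_force"])
im,d,P=grab("wrist","w3"); np.savez("w3.npz",im=im,P=P)
z=P[...,2]; q=P[(z>.08)&(z<.1)&(np.hypot(P[...,0]-.563,P[...,1]+.097)<.02)]
print(len(q),q.min(0),q.max(0),np.median(q,0))
im,d,P=grab("side","s3"); np.savez("s3.npz",im=im,P=P); cv2.imwrite("pics/s3c.png",cv2.resize(im[150:390,160:480,::-1],(800,600)))
z=P[...,2]; q=P[(z>.0)&(z<.13)&(np.hypot(P[...,0]-.563,P[...,1]+.097)<.015)]
print(len(q),q.min(0),q.max(0))
E
```

```text
[ 0.56262427 -0.09716403  0.18778948] 0.29906662523021843 0.0
283 [ 0.55669664 -0.10560861  0.08040318] [ 0.57222057 -0.09000815  0.09503113] [ 0.56489313 -0.09649112  0.09293174]
220 [ 5.49544531e-01 -1.10900513e-01  8.36284788e-05] [ 0.57625676 -0.08664466  0.09502483]
```

View pics/s3c.png

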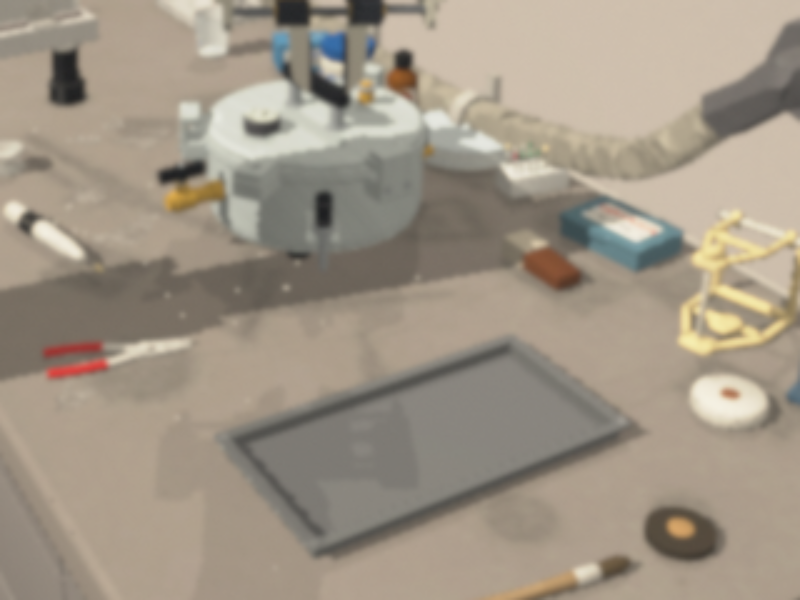

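```bash
python3 - <<'E'
from h import *
C=np.array([ray("side",160+a/2.5,150+b/2.5,.014)[:2] for a,b in((222,438),(513,340),(632,427),(318,552))])
print(C.round(4).tolist(),C.mean(0),[np.linalg.norm(C[i]-C[i-1]).round(3) for i in range(4)],[np.degrees(np.arctan2(*(C[i]-C[j])[::-1])) for i,j in((1,0),(2,3))])
A=[]
for f in("c1","wrist0","w3"):
    P=np.load(f+".npz")["P"].reshape(-1,3); A.append(P[np.isfinite(P[:,0])])
A=np.vstack(A[:2])
for y in np.arange(.16,.62,.04):
    print("%.2f"%y,[ (lambda q:"%4d"%(1000*np.percentile(q,98)) if len(q)>3 else "   .")(A[(abs(A[:,0]-x)<.02)&(abs(A[:,1]-y)<.02)][:,2]) for x in np.arange(.42,.9,.04)])
E
```

```text
[[0.3705, -0.2718], [0.6415, -0.2733], [0.6442, -0.4128], [0.3699, -0.4126]] [ 0.50653459 -0.34262161] [np.float64(0.141), np.float64(0.271), np.float64(0.14), np.float64(0.274)] [np.float64(-0.30361701723932166), np.float64(-0.0516311056373538)]
0.16 ['   1', '   1', '   1', '   1', '  68', '  69', '  69', '   1', '   1', '   1', '  19', '  42']
0.20 ['   1', '   1', '   1', '   1', '   1', '   1', '   1', '   1', '   1', '   1', '  51', '  57']
0.24 ['   1', '   1', '   1', '   .', '   .', '   .', '   .', '   .', '   .', '   .', '   .', '   .']
0.28 ['  26', '   1', '   .', '   .', '   .', '   .', '   .', '   .', '   .', '   .', '   .', '   .']
0.32 ['  26', '   .', '   .', '   .', '   .', '   .', '   .', '   .', '   .', '   .', '   .', '   .']
0.36 ['   .', '   .', '   .', '   .', '   .', '   .', '   .', '   .', '   .', '   .', '   .', '   .']
0.40 [' 315', ' 310', ' 310', ' 309', '   .', '   .', '   .', '   .', '   .', '   .', '   .', '   .']
0.44 [' 317', ' 309', ' 309', ' 309', '   .', '   .', '   .', '   .', '   .', '   .', '   .', '   .']
0.48 [' 316', ' 309', ' 309', ' 310', '   .', '   .', '   .', '   .', '   .', '   .', '   .', '   .']
0.52 [' 315', ' 309', ' 309', ' 310', '   .', '   .', '   .', '   .', '   .', '   .', '   .', '   .']
0.56 [' 315', ' 309', ' 309', ' 309', '   .', '   .', '   .', '   .', '   .', '   .', '   .', '   .']
0.60 [' 314', '   .', '   .', '   .', '   .', '   .', '   .', '   .', '   .', '   .', '   .', '   .']
```

Emit:
apply_moves([
  [40,0.2,0.3,0,0.3],
  [40,0.3,0.6,0,0.3],
  [40,0.3,0.6,0,0.3],
  [40,0.323,0.6,0,0.224],
  [40,0,0,0,0],
  [40,0,0,0,0],
])

```text
clock: 11.2
position: [0.6303, 0.0281, 0.1865]
ee_rot: [2.141, 2.299, -0.001]
force: [0.1, -0.4, -0.2]
width: 0.395
gripper_force: 0.0
```

Emit:
apply_moves([
  [40,0,0.01,-0.4,0],
  [40,0,0,-0.4,0],
  [40,0,0,-0.26,0],
  [40,0,0,0,0],
  [0,0,0,0,0],
  [0,0,0,0,0],
  [0,0,0,0,0],
  [0,0,0,0,0],
  [0,0,0,0,0],
], newtons=60)

```text
clock: 12.32
position: [0.6306, 0.0293, 0.1237]
ee_rot: [2.14, 2.299, 0.0]
force: [-2.5, 0.1, 5.9]
width: 0.169
gripper_force: 60.0
```

Emit:
apply_moves([
  [0,0,0,0,-0.15],
  [0,0,0,0,-0.2],
  [0,0,0,0,-0.2],
  [0,0,0,0,-0.2],
  [0,0,0,0,-0.2],
  [0,0,0,0,-0.1],
  [0,0,0,0,0],
  [0,0,0,0,0],
])

```text
clock: 13.32
position: [0.6313, 0.0301, 0.1237]
ee_rot: [2.662, 1.668, 0.003]
force: [-0.8, 1.3, 5.3]
width: 0.167
gripper_force: 60.1
```

Emit:
apply_moves([
  [0,0,0,0.1,0],
  [0,0,0,0.15,0],
  [0,0,0,0.2,0],
  [0,0,0,0.3,0],
  [0,0,0,0.4,0],
  [0,0,0,0.4,0],
  [0,0,0,0.25,0],
  [0,0,0,0,0],
  [0,0,0,0,0],
])

```text
clock: 14.45
position: [0.63, 0.0293, 0.2301]
ee_rot: [-2.663, -1.666, 0.002]
force: [-1.0, -0.4, -6.8]
width: 0.17
gripper_force: 60.0
```

```bash
python3 - <<'E'
from h import *
s=observe(); print(s["position"],s["ee_rot"],s["force"],s["ft_torque"])
a,_,_=grab("scene"); b,_,_=grab("side"); 
cv2.imwrite("pics/m4.png",np.vstack([cv2.resize(a[140:300,150:380],(690,480))[:,:,::-1]]))
E
```

```text
[0.63004459 0.02931596 0.23013763] [-2.66311034e+00 -1.66562157e+00  1.93450045e-03] [-0.9950997  -0.43978622 -6.79326275] [ 0.00632813  0.07172544 -0.03334502]
```

View pics/m4.png

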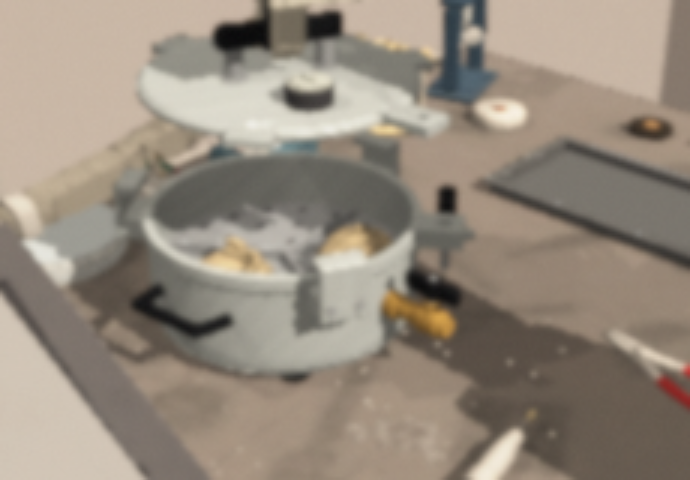

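Emit:
apply_moves([
  [0,0.02,0.25,0,0],
  [0,0.02,0.5,0,0.15],
  [0,0.02,0.55,0,0.15],
  [0,0.02,0.55,0,0.15],
  [0,0.02,0.55,0,0.15],
  [0,0.02,0.55,0,0.15],
  [0,0.02,0.55,0,0.15],
  [0,0.02,0.5,0,0.15],
  [0,0.01,0.43,0,0.15],
  [0,0,0,0,0],
  [0,0,0,0,0],
])

```text
clock: 15.92
position: [0.6411, 0.2946, 0.2307]
ee_rot: [2.052, 2.378, -0.001]
force: [0.3, -0.6, -5.2]
width: 0.168
gripper_force: 60.0
```

```bash
python3 - <<'E'
from h import *
s=observe(); print(s["position"],s["ee_rot"],s["force"],s["ft_torque"])
im,d,P=grab("wrist","w5"); np.savez("w5.npz",im=im,P=P)
A=P.reshape(-1,3);A=A[np.isfinite(A[:,0])]
for y in np.arange(.16,.5,.04):
    print("%.2f"%y,[ (lambda q:"%4d"%(1000*np.percentile(q,98)) if len(q)>3 else "   .")(A[(abs(A[:,0]-x)<.02)&(abs(A[:,1]-y)<.02)][:,2]) for x in np.arange(.42,.9,.04)])
E
```

```text
[0.64114315 0.29457921 0.23071526] [ 2.05207932e+00  2.37782112e+00 -1.26542149e-03] [ 0.30083505 -0.59270338 -5.15327527] [-0.03206069 -0.01858243 -0.03243172]
0.16 ['   0', '   .', '   .', '   .', '   .', '   .', '   .', '   .', '   .', '   .', '   .', '  38']
0.20 ['   0', '   .', '   .', ' 215', '   .', ' 215', '   .', '   .', '   .', '   .', '   .', '  78']
0.24 ['   0', '   .', '   .', ' 215', '   .', ' 256', ' 258', '   .', '   .', '   .', '   .', '  41']
0.28 ['  25', '   .', '   .', ' 304', ' 314', ' 296', ' 319', ' 308', ' 314', '   .', '  70', '  70']
0.32 ['  24', '   0', '   .', ' 316', ' 343', ' 344', ' 344', ' 338', ' 215', '   .', '  70', '  70']
0.36 ['   0', '   0', '   0', ' 215', ' 215', ' 256', ' 216', ' 309', ' 299', '   .', '  39', '  51']
0.40 [' 154', ' 201', ' 214', ' 219', ' 215', ' 215', ' 215', ' 215', ' 213', '  38', '  39', '  46']
0.44 ['   .', '   .', '   .', ' 191', '   1', '   1', '   1', '   1', '   1', '   1', '  39', '  48']
0.48 ['   .', '   .', '   .', '  86', '   1', '   1', '   1', '   1', '  57', '  56', '   1', '  51']
```

View pics/w5.png

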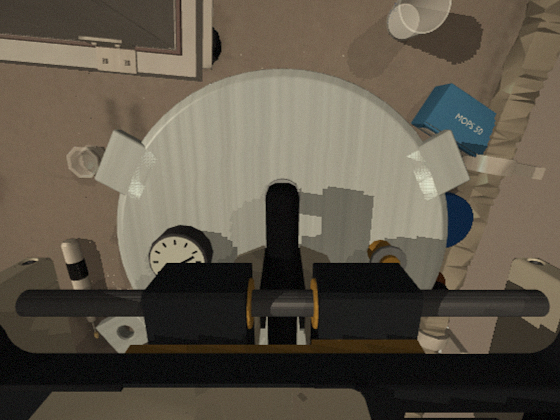

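Emit:
apply_moves([
  [0,0,0,-0.4,0],
  [0,0,0,-0.6,0],
  [0,0,0,-0.6,0],
  [0,0,0,-0.6,0],
  [0,0,0,-0.5,0],
  [0,0,0,-0.3,0],
  [0,0,0,-0.2,0],
  [0,0,0,-0.1,0],
  [0,0,0,0,0],
  [0,0,0,-0.03,0],
  [0,0,0,0,0],
])

```text
clock: 17.35
position: [0.6411, 0.2953, 0.0317]
ee_rot: [2.052, 2.378, 0.001]
force: [-0.4, -0.1, -5.8]
width: 0.167
gripper_force: 60.0
```

Emit:
apply_moves([
  [0,0,0,-0.03,0],
  [0,0,0,0,0],
  [0,0,0,-0.01,0],
  [35,0,0,0,0],
  [35,0,0,0,0],
  [35,0,0,0,0],
  [35,0,0,0.3,0],
  [35,0,0,0.8,0],
  [35,0,0,1,0],
  [35,0,0,1,0],
  [60,0,-0.3,0.3,0],
  [60,0,0,0,0],
])

```text
clock: 18.85
position: [0.6421, 0.2753, 0.235]
ee_rot: [2.054, 2.374, 0.004]
force: [-1.1, -0.2, -0.6]
width: 0.517
gripper_force: 0.0
```

Emit:
apply_moves([
  [80,-0.03,-0.6,0.2,-0.05],
  [80,-0.03,-0.7,0.2,-0.05],
  [80,-0.03,-0.7,0.2,-0.05],
  [80,-0.03,-0.7,0.2,-0.05],
  [80,-0.03,-0.7,0.2,-0.05],
  [80,-0.03,-0.7,0,-0.05],
  [80,0,-0.6,0,0],
  [80,0,-0.2,0,0],
  [80,0,0,0,0],
])

```text
clock: 19.98
position: [0.6295, -0.0169, 0.2914]
ee_rot: [-2.225, -2.216, 0.002]
force: [0.2, 0.5, -0.4]
width: 0.8
gripper_force: 0.0
```

```bash
python3 - <<'E'
from h import *
s=observe(); print(s["position"],s["ee_rot"],s["joints"])
im,d,P=grab("wrist","w6"); np.savez("w6.npz",im=im,P=P)
z=P[...,2]; c=np.array([.6302,.029])
r=np.hypot(P[...,0]-c[0],P[...,1]-c[1]); a=(np.degrees(np.arctan2(P[...,1]-c[1],P[...,0]-c[0]))-4.1)%360
for lo,hi in((30,150),(150,270),(270,390)):
    m=(z>.066)&(z<.09)&(r<.097)&((a-lo)%360<120)
    q=P[m]
    if len(q)<50: print(lo,len(q)); continue
    print(lo,len(q),np.median(q,0),im[m].mean(0),cv2.minAreaRect((q[:,:2]*1000).astype(np.float32)))
E
```

```text
[ 0.62951178 -0.01691219  0.29136129] [-2.22475095e+00 -2.21566463e+00  2.21394515e-03] [-1.17484729e-03  4.06787993e-01 -8.37874613e-02  1.45442493e+00
  3.41031131e-02  1.28401418e+00 -9.19682034e-02]
30 2631 [0.62974812 0.09135549 0.07539708] [171.29646522 142.13568985  95.04789054] ((627.2333374023438, 90.8056640625), (60.55801010131836, 68.90494537353516), 6.359772682189941)
150 2105 [0.57375314 0.00485489 0.07311454] [157.28503563 130.06270784  86.75106888] ((573.5578002929688, 2.0402603149414062), (68.4796142578125, 59.1365966796875), 38.24888610839844)
270 0
```

View pics/w6.png

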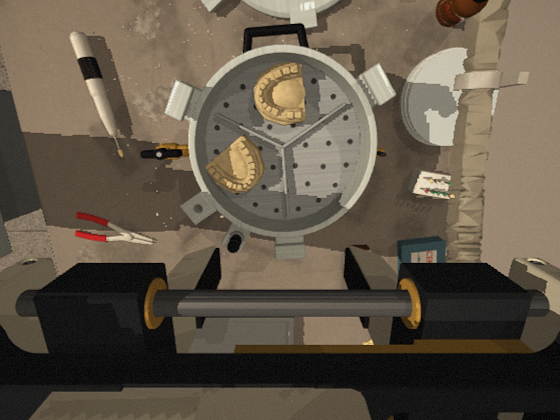

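Emit:
apply_moves([
  [86,-0.02,0.4,0,0.1],
  [86,-0.01,0.7,-0.2,0.11],
  [86,0,0.6,-0.5,0],
  [86,0,0.1,-0.6,0],
  [86,0,0,-0.6,0],
  [86,0,0,-0.6,0],
  [86,0,0,0,0],
], newtons=25)

```text
clock: 20.9
position: [0.6256, 0.0941, 0.1402]
ee_rot: [-2.097, -2.334, 0.006]
force: [0.0, -0.4, -0.0]
width: 0.864
gripper_force: 0.0
```

```bash
python3 - <<'E'
from h import *
s=observe(); print(s["position"],s["ee_rot"],s["width"])
im,d,P=grab("wrist","w7")
a,_,_=grab("scene"); cv2.imwrite("pics/m7.png",np.hstack([cv2.resize(im,(400,300)),cv2.resize(a[140:280,170:357],(400,300))])[:,:,::-1])
E
```

```text
[0.6255972  0.09414785 0.14018168] [-2.09675303 -2.33359037  0.00561208] 0.8643239871504715
```

View pics/m7.png

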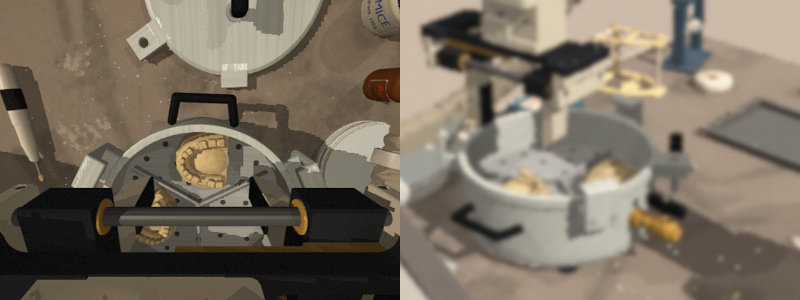

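Emit:
apply_moves([
  [86,0.03,-0.04,-0.3,0],
  [86,0,0,-0.4,0],
  [86,0,0,-0.4,0],
  [86,0,0,-0.25,0],
  [86,0,0,0,0],
  [0,0,0,0,0],
  [0,0,0,0,0],
  [0,0,0,0,0],
  [0,0,0,0,0],
  [0,0,0,0,0],
])

```text
clock: 22.25
position: [0.6301, 0.0888, 0.0626]
ee_rot: [2.105, 2.331, 0.001]
force: [-3.1, -0.8, 5.9]
width: 0.64
gripper_force: 25.2
```

Emit:
apply_moves([
  [0,0,0,0.1,0],
  [0,0,0,0.3,0],
  [0,0,0,0.4,0],
  [0,0,0,0.5,0],
  [0,0,0,0.5,0],
  [0,0,0,0.5,0],
  [0,0,0,0,0],
  [0,0,0,0,0],
])

```text
clock: 23.25
position: [0.6297, 0.0887, 0.1996]
ee_rot: [-2.105, -2.332, 0.0]
force: [-0.1, 1.0, -2.1]
width: 0.64
gripper_force: 24.9
```

```bash
python3 - <<'E'
from h import *
s=observe(); print(s["position"],s["ee_rot"],s["width"],s["force"])
im,d,P=grab("wrist","w8"); np.savez("w8.npz",im=im,P=P)
a,_,_=grab("scene"); b,_,_=grab("side"); cv2.imwrite("pics/m8.png",np.hstack([cv2.resize(im,(400,300)),cv2.resize(b[80:220,210:397],(400,300))])[:,:,::-1])
E
```

```text
[0.62965098 0.08867052 0.19956161] [-2.10529701e+00 -2.33169507e+00  3.94823375e-04] 0.6401906482240912 [-0.07399782  0.99391687 -2.08510388]
```

View pics/m8.png

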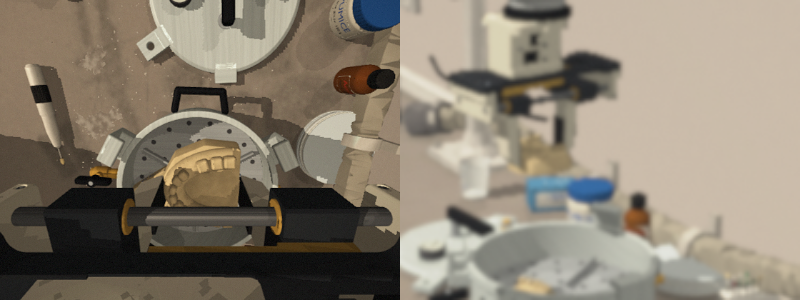

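```bash
python3 - <<'E'
from h import *
D=np.load("w8.npz");P=D["P"];im=D["im"].astype(int)
z=P[...,2]; m=(np.hypot(P[...,0]-.63,P[...,1]-.089)<.06)&(z>.14)&(z<.26)&(im[...,0]-im[...,2]>30)
m=cv2.erode(m.astype(np.uint8),np.ones((3,3)))>0
q=P[m];print(len(q),q.min(0),q.max(0))
for v in range(190,290,6):
    k=m[v]; 
    if k.sum()>3: print(v,k.sum(),np.round(np.median(P[v][k],0),3),np.round(P[v][k][[0,-1]],3).tolist())
E
python3 - <<'E'
import cv2
im=cv2.imread("pics/w8.png"); cv2.imwrite("pics/w8c.png",cv2.resize(im[180:300,200:370],None,fx=4,fy=4,interpolation=cv2.INTER_CUBIC))
E
```

```text
8265 [0.58355008 0.07665619 0.19215611] [0.67189224 0.12720957 0.23469221]
196 14 [0.631 0.127 0.194] [[0.627, 0.126, 0.193], [0.634, 0.127, 0.192]]
202 62 [0.636 0.126 0.201] [[0.619, 0.122, 0.193], [0.653, 0.127, 0.198]]
208 76 [0.632 0.124 0.207] [[0.611, 0.118, 0.193], [0.653, 0.126, 0.207]]
214 88 [0.63  0.121 0.209] [[0.606, 0.115, 0.197], [0.655, 0.123, 0.208]]
220 88 [0.63  0.119 0.212] [[0.604, 0.111, 0.199], [0.655, 0.119, 0.207]]
226 94 [0.63  0.117 0.216] [[0.603, 0.108, 0.2], [0.656, 0.116, 0.207]]
232 93 [0.63  0.114 0.217] [[0.602, 0.105, 0.202], [0.656, 0.112, 0.206]]
238 96 [0.63  0.108 0.212] [[0.601, 0.102, 0.203], [0.656, 0.109, 0.207]]
244 102 [0.628 0.105 0.211] [[0.601, 0.1, 0.207], [0.656, 0.105, 0.207]]
250 98 [0.63  0.102 0.211] [[0.6, 0.096, 0.207], [0.656, 0.102, 0.208]]
256 100 [0.628 0.099 0.212] [[0.601, 0.095, 0.211], [0.657, 0.098, 0.208]]
262 97 [0.63  0.095 0.213] [[0.586, 0.094, 0.22], [0.657, 0.095, 0.209]]
268 93 [0.63  0.092 0.213] [[0.601, 0.087, 0.21], [0.658, 0.092, 0.209]]
274 98 [0.629 0.088 0.212] [[0.602, 0.084, 0.212], [0.658, 0.088, 0.208]]
280 91 [0.631 0.084 0.212] [[0.604, 0.08, 0.211], [0.658, 0.083, 0.208]]
286 90 [0.632 0.079 0.211] [[0.607, 0.078, 0.213], [0.659, 0.08, 0.208]]
```

View pics/w8c.png

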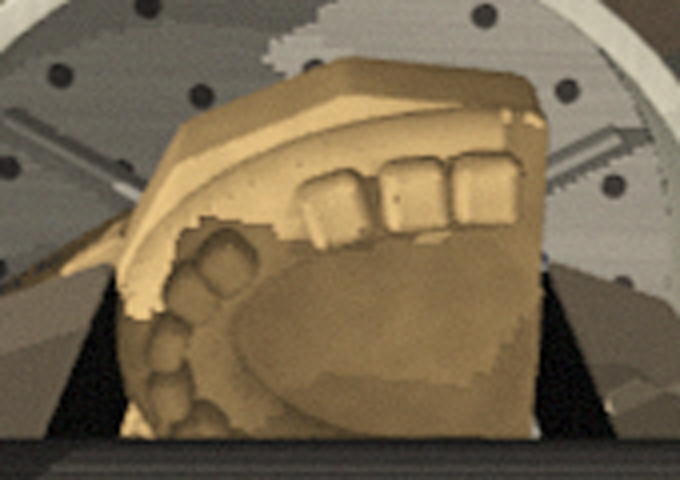

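Emit:
apply_moves([
  [0,-0.06,-0.4,0,-0.02],
  [0,-0.08,-0.7,0,-0.02],
  [0,-0.08,-0.8,0,-0.02],
  [0,-0.08,-0.8,0,-0.02],
  [0,-0.08,-0.8,0,-0.02],
  [0,-0.08,-0.8,0,-0.02],
  [0,-0.08,-0.8,0,-0.02],
  [0,-0.08,-0.8,0,-0.02],
  [0,-0.07,-0.8,0,-0.02],
  [0,-0.06,-0.5,-0.2,-0.02],
  [0,0,0,-0.5,0],
  [0,0,0,0,0],
])

```text
clock: 24.9
position: [0.5822, -0.3436, 0.1548]
ee_rot: [-2.217, -2.218, 0.003]
force: [0.8, 0.1, -1.6]
width: 0.641
gripper_force: 24.9
```

```bash
python3 - <<'E'
from h import *
s=observe(); print(s["position"],s["ee_rot"],s["width"],s["gripper_force"])
im,d,P=grab("side","s9"); np.savez("s9.npz",im=im,P=P)
w,_,_=grab("wrist","w9");cv2.imwrite("pics/m9.png",np.hstack([cv2.resize(w,(400,300)),cv2.resize(im[230:400,210:437],(400,300))])[:,:,::-1])
E
```

```text
[ 0.58216178 -0.34362541  0.15481901] [-2.21737106 -2.2176603   0.00343324] 0.6412429814859602 24.880113355029607
```

View pics/m9.png

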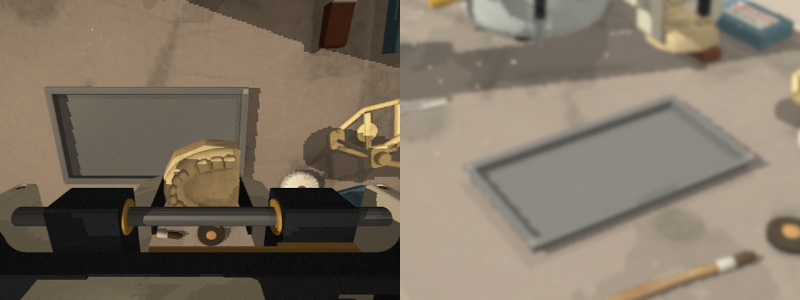

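```bash
python3 - <<'E'
from h import *
for u,v in((46,88),(249,88),(64,184)): print(ray("wrist",u*1.4,v*1.4,.014))
E
```

```text
[ 0.3717156  -0.26759318  0.014     ]
[ 0.64983139 -0.26712876  0.014     ]
[ 0.36860154 -0.41237508  0.014     ]
```

Emit:
apply_moves([
  [0,-0.17,0.04,-0.3,0],
  [0,0,0,-0.5,0],
  [0,0,0,-0.5,0],
  [0,0,0,-0.4,0],
  [0,0,0,-0.3,0],
  [0,0,0,-0.2,0],
  [0,0,0,-0.1,0],
  [0,0,0,0,0],
  [0,0,0,0,0],
])

```text
clock: 26.12
position: [0.5753, -0.3411, 0.0205]
ee_rot: [2.219, 2.223, 0.001]
force: [0.7, -0.5, -1.2]
width: 0.639
gripper_force: 24.9
```

Emit:
apply_moves([
  [0,0,0,-0.06,0],
  [0,0,0,-0.03,0],
  [0,0,0,-0.02,0],
  [0,0,0,0,0],
  [0,0,0,0,0],
])

```text
clock: 26.75
position: [0.5748, -0.3409, 0.0132]
ee_rot: [2.219, 2.223, 0.0]
force: [-0.3, 0.9, -1.8]
width: 0.636
gripper_force: 24.9
```

Nearly down; a hair more, release, and rise.

Emit:
apply_moves([
  [0,0,0,-0.02,0],
  [0,0,0,0,0],
  [68,0,0,0,0],
  [74,0,0,0,0],
  [74,0,0,0,0],
  [74,0,0,0.2,0],
  [74,0,0,0.6,0],
  [74,0,0,0.8,0],
  [74,0,0,0.9,0],
  [74,0,0,0.9,0],
  [80,0,0.5,0.9,0],
  [80,0,0.8,0.5,0],
])

```text
clock: 28.25
position: [0.575, -0.264, 0.3041]
ee_rot: [2.22, 2.216, 0.002]
force: [1.5, 1.3, 0.2]
width: 0.799
gripper_force: 0.0
```

Emit:
apply_moves([
  [80,0.05,0.8,0,0],
  [80,0.1,0.8,0,0],
  [80,0.1,0.8,0,0],
  [80,0.1,0.8,0,0],
  [80,0.1,0.5,0,0],
  [80,0,0,0,0],
])

```text
clock: 29.0
position: [0.602, -0.0372, 0.3008]
ee_rot: [-2.213, -2.229, -0.003]
force: [0.7, -0.3, 0.3]
width: 0.797
gripper_force: 0.0
```

```bash
python3 - <<'E'
from h import *
s=observe(); print(s["position"],s["ee_rot"],s["joints"])
b,_,Q=grab("side","s10")
q=Q[(Q[...,2]>.01)&(Q[...,2]<.05)&(abs(Q[...,0]-.57)<.06)&(abs(Q[...,1]+.34)<.05)]; print("A",len(q),q.min(0),q.max(0),np.percentile(q[:,2],[50,98]))
im,d,P=grab("wrist","w10"); np.savez("w10.npz",im=im,P=P)
z=P[...,2]; c=np.array([.6302,.029])
r=np.hypot(P[...,0]-c[0],P[...,1]-c[1])
m=(z>.066)&(z<.09)&(r<.099); q=P[m]
print(len(q),np.median(q,0),cv2.minAreaRect((q[:,:2]*1000).astype(np.float32)))
cv2.imwrite("pics/m10.png",np.hstack([cv2.resize(im,(400,300)),cv2.resize(b[230:400,210:437],(400,300))])[:,:,::-1])
E
```

```text
[ 0.60197176 -0.03721508  0.30078176] [-2.21340726 -2.22901544 -0.00267652] [ 0.06019081  0.35626346 -0.12151227  1.50842291  0.04273313  1.27851042
 -0.05900847]
A 763 [ 0.54236529 -0.37368845  0.01001309] [ 0.60472633 -0.30386165  0.03516434] [0.02459905 0.03357667]
2137 [0.57299708 0.00442101 0.07320605] ((589.2662353515625, 14.59439468383789), (111.21862030029297, 59.09808349609375), 38.466522216796875)
```

View pics/m10.png

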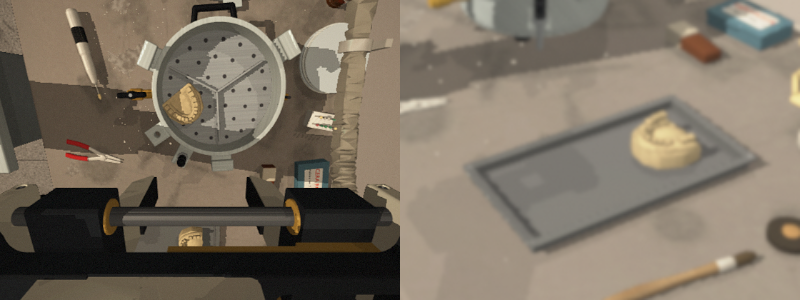

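```bash
python3 - <<'E'
from h import *
for f in("w6","w10"):
    D=np.load(f+".npz");P=D["P"];im=D["im"].astype(int);z=P[...,2]
    for lo in(.060,.066,.071):
        m=(z>lo)&(z<.09)&(np.hypot(P[...,0]-.573,P[...,1]-.004)<.05)&(np.hypot(P[...,0]-.63,P[...,1]-.029)<.1)
        _,l,st,_=cv2.connectedComponentsWithStats(m.astype(np.uint8)); m=l==1+np.argmax(st[1:,4])
        q=(P[m][:,:2]*1000).astype(np.float32); b=cv2.minAreaRect(q)
        h=cv2.convexHull(q)[:,0]; e=np.roll(h,-1,0)-h; L=np.hypot(*e.T); 
        A=cv2.approxPolyDP(h.reshape(-1,1,2),3,True)[:,0]; ee=np.roll(A,-1,0)-A; k=np.argmax(np.hypot(*ee.T))
        print(f,lo,len(q),b,"longest",np.hypot(*ee[k]),np.degrees(np.arctan2(*ee[k][::-1]))%180,A[k],A[(k+1)%len(A)])
E
```

```text
w6 0.06 2177 ((572.8595581054688, 1.8867340087890625), (70.6301040649414, 60.1829719543457), 36.44523239135742) longest 60.481133 37.41147 [581.0215  43.8959] [532.98175     7.1514983]
w6 0.066 2133 ((572.927490234375, 1.54339599609375), (70.08483123779297, 59.1365966796875), 38.24888610839844) longest 59.93264 36.907043 [580.90454   43.142155] [532.98175     7.1514983]
w6 0.071 1201 ((574.34619140625, 1.1052131652832031), (67.01568603515625, 56.25463104248047), 41.08147048950195) longest 58.310837 41.081467 [579.8564   43.22412] [535.9031     4.906233]
w10 0.06 2167 ((573.0604248046875, 1.8725166320800781), (70.10079956054688, 59.38434982299805), 37.8754768371582) longest 60.444355 37.779953 [580.26886  43.85839] [532.4955      6.8283367]
w10 0.066 2144 ((572.981201171875, 1.6816177368164062), (69.67797088623047, 59.087223052978516), 38.30056381225586) longest 60.97324 35.92189 [581.8727   42.60023] [532.4955      6.8283367]
w10 0.071 1207 ((573.7656860351562, 1.477142333984375), (67.53421020507812, 57.620975494384766), 40.15462875366211) longest 47.037247 41.16713 [569.2513    35.363247] [533.842      4.400626]
```

Emit:
apply_moves([
  [76,-0.1,0.15,0,-0.3],
  [76,-0.1,0.15,0,-0.3],
  [76,-0.1,0.15,-0.3,-0.3],
  [76,-0.1,0.14,-0.5,-0.3],
  [76,-0.04,0.1,-0.6,-0.3],
  [76,0,0,-0.6,-0.3],
  [76,0,0,-0.5,-0.05],
  [76,0,0,0,0],
  [76,0,0,0,0],
], newtons=25)

```text
clock: 30.22
position: [0.5762, -0.0004, 0.1513]
ee_rot: [2.978, 0.999, 0.002]
force: [1.5, -0.8, 0.2]
width: 0.766
gripper_force: 0.0
```

Emit:
apply_moves([
  [76,-0.01,0.07,-0.2,0],
  [76,0,0,-0.4,0],
  [76,0,0,-0.4,0],
  [76,0,0,-0.3,0],
  [76,0,0,-0.2,0],
  [76,0,0,0,0],
  [0,0,0,0,0],
  [0,0,0,0,0],
  [0,0,0,0,0],
  [0,0,0,0,0],
])

```text
clock: 31.48
position: [0.5754, 0.0049, 0.0607]
ee_rot: [2.978, 1.0, 0.002]
force: [-0.4, -0.2, 6.7]
width: 0.644
gripper_force: 25.1
```

Emit:
apply_moves([
  [0,0,0,0.1,0],
  [0,0,0,0.3,0],
  [0,0,0,0.5,0],
  [0,0,0,0.5,0],
  [0,0,0,0.5,0],
  [0,0,0,0.4,0],
  [0,-0.1,-0.3,0,0.15],
  [0,-0.2,-0.5,0,0.2],
  [0,-0.25,-0.6,0,0.2],
  [0,-0.25,-0.6,0,0.2],
  [0,-0.25,-0.6,0,0.2],
  [0,-0.25,-0.6,0,0.2],
])

```text
clock: 32.98
position: [0.4957, -0.1883, 0.198]
ee_rot: [-2.569, -1.807, 0.001]
force: [-0.5, -0.7, -2.4]
width: 0.644
gripper_force: 24.9
```

Emit:
apply_moves([
  [0,-0.25,-0.6,0,0.2],
  [0,-0.25,-0.6,0,0.2],
  [0,-0.25,-0.6,0,0.2],
  [0,-0.15,-0.5,0,0.1],
  [0,-0.06,-0.27,-0.2,0],
  [0,0,0,-0.5,0],
  [0,0,0,-0.5,0],
  [0,0,0,0,0],
  [0,0,0,0,0],
])

```text
clock: 34.1
position: [0.4398, -0.3411, 0.1265]
ee_rot: [2.219, 2.224, 0.0]
force: [0.7, -1.1, -0.6]
width: 0.645
gripper_force: 24.9
```

Emit:
apply_moves([
  [0,0,0,-0.3,0],
  [0,0,0,-0.5,0],
  [0,0,0,-0.4,0],
  [0,0,0,-0.3,0],
  [0,0,0,-0.2,0],
  [0,0,0,-0.1,0],
  [0,0,0,-0.05,0],
  [0,0,0,0,0],
  [0,0,0,0,0],
])

```text
clock: 35.22
position: [0.4395, -0.3416, 0.0154]
ee_rot: [2.219, 2.223, 0.0]
force: [-0.8, 0.4, -1.8]
width: 0.642
gripper_force: 24.9
```

Emit:
apply_moves([
  [0,0,0,-0.05,0],
  [0,0,0,-0.02,0],
  [0,0,0,-0.02,0],
  [0,0,0,0,0],
  [0,0,0,0,0],
])

```text
clock: 35.85
position: [0.4396, -0.3413, 0.0106]
ee_rot: [2.218, 2.223, 0.001]
force: [-3.0, 3.3, 13.8]
width: 0.647
gripper_force: 25.2
```

Emit:
apply_moves([
  [68,0,0,0,0],
  [74,0,0,0,0],
  [74,0,0,0,0],
  [74,0,0,0.2,0],
  [74,0,0,0.6,0],
  [74,0,0,0.8,0],
  [74,0,0,0.9,0],
  [74,0,0,0.9,0],
  [74,0.2,0.4,0.9,0],
  [60,0.3,0.7,0.3,0],
  [60,0.3,0.8,0,0],
  [60,0.3,0.8,0,0],
])

```text
clock: 37.35
position: [0.5055, -0.178, 0.2869]
ee_rot: [2.219, 2.222, 0.001]
force: [1.3, -0.1, -0.1]
width: 0.599
gripper_force: 0.0
```

Emit:
apply_moves([
  [40,0.3,0.8,0,0],
  [40,0.3,0.8,0,0],
  [40,0.3,0.8,0,0],
  [40,0.3,0.8,0,0],
  [40,0.3,0.8,0,0],
  [40,0.3,0.8,0,0.1],
  [40,0.3,0.8,0,0.1],
  [40,0,0.8,0,0.05],
  [40,0,0.3,0,0.05],
  [40,0,0,0,0],
  [40,0,0,0,0],
])

```text
clock: 38.72
position: [0.6317, 0.2202, 0.2859]
ee_rot: [2.049, 2.38, -0.001]
force: [0.3, -0.3, -0.7]
width: 0.401
gripper_force: 0.0
```

```bash
python3 - <<'E'
from h import *
s=observe(); print(s["position"],s["ee_rot"],s["joints"])
b,_,Q=grab("side","s12")
for x0 in(.573,.44):
    q=Q[(Q[...,2]>.018)&(Q[...,2]<.06)&(abs(Q[...,0]-x0)<.06)&(abs(Q[...,1]+.34)<.05)]; print(len(q),q.min(0),q.max(0),np.percentile(q[:,2],[50,98]))
im,d,P=grab("wrist","w12"); z=P[...,2]
m=(z>.036)&(z<.08)&(np.hypot(P[...,0]-.641,P[...,1]-.295)<.056); q=P[m]; print("bar",len(q),q.mean(0),cv2.minAreaRect((q[:,:2]*1000).astype(np.float32)))
m=(z>.045)&(z<.07)&(np.hypot(P[...,0]-.641,P[...,1]-.295)<.056); q=P[m]; print("bar",len(q),q.mean(0),cv2.minAreaRect((q[:,:2]*1000).astype(np.float32)))
q=P[(z>.01)&(z<.018)&(np.hypot(P[...,0]-.641,P[...,1]-.295)<.1)]; print("plate z",len(q),np.median(q[:,2]))
q=Q[(Q[...,2]>.06)&(Q[...,2]<.13)&(np.hypot(Q[...,0]-.563,Q[...,1]+.097)<.012)]; print("pin",len(q),q.min(0),q.max(0))
E
```

```text
[0.63167403 0.22015882 0.2858925 ] [ 2.04889402e+00  2.37962138e+00 -1.08719098e-03] [-0.25192021  0.4907281  -0.26476021  1.34599647  0.12924116  1.32159342
 -0.36961385]
619 [ 0.54321246 -0.37330136  0.01813317] [ 0.6056157  -0.30572964  0.03484665] [0.0254988  0.03326282]
805 [ 0.40749657 -0.38097108  0.01802291] [ 0.46773075 -0.31234925  0.03526542] [0.02365988 0.03337222]
bar 1036 [0.64116856 0.2964608  0.05634072] ((641.7763061523438, 294.5642395019531), (16.024322509765625, 98.67655944824219), 8.292095184326172)
bar 1031 [0.64121666 0.29638732 0.05640431] ((641.7763061523438, 294.5642395019531), (16.024322509765625, 98.67655944824219), 8.292095184326172)
plate z 15025 0.014087310837318845
pin 123 [ 0.55155185 -0.10826231  0.06008554] [ 0.57225546 -0.09174961  0.09531657]
```

Emit:
apply_moves([
  [40,0.08,0.6,0,0],
  [40,0.08,0.64,-0.3,0],
  [40,0,0,-0.6,0],
  [40,0,0,-0.8,0],
  [40,0,0,-0.8,0],
  [40,0,0,-0.7,0],
  [40,0,0,-0.5,0],
  [40,0,0,-0.3,0],
  [40,0,0,-0.2,0],
  [40,0,0,0,0],
], newtons=60)

```text
clock: 40.08
position: [0.6409, 0.2966, 0.0334]
ee_rot: [2.047, 2.383, -0.001]
force: [-0.4, -0.0, 0.3]
width: 0.4
gripper_force: 0.0
```

Emit:
apply_moves([
  [40,0.005,-0.03,-0.05,0],
  [40,0,0,0,0],
  [0,0,0,0,0],
  [0,0,0,0,0],
  [0,0,0,0,0],
  [0,0,0,0,0],
  [0,0,0,0,0],
])

```text
clock: 40.95
position: [0.6412, 0.2953, 0.0307]
ee_rot: [2.046, 2.384, 0.0]
force: [-0.3, -0.8, 2.9]
width: 0.173
gripper_force: 60.0
```

Emit:
apply_moves([
  [0,0,0,0.1,0],
  [0,0,0,0.3,0],
  [0,0,0,0.5,0],
  [0,0,0,0.6,0],
  [0,0,0,0.7,0],
  [0,0,0,0.7,0],
  [0,0,0,0.5,0],
  [0,0,-0.2,0,0],
  [0,0,-0.4,0,-0.15],
  [0,0,-0.5,0,-0.15],
  [0,-0.02,-0.5,0,-0.15],
  [0,-0.02,-0.5,0,-0.15],
])

```text
clock: 42.45
position: [0.6385, 0.1659, 0.2341]
ee_rot: [2.387, 2.043, -0.001]
force: [0.6, -0.5, -5.7]
width: 0.167
gripper_force: 60.0
```

Emit:
apply_moves([
  [0,-0.02,-0.5,0,-0.15],
  [0,-0.03,-0.5,0,-0.15],
  [0,-0.03,-0.5,0,-0.15],
  [0,-0.03,-0.45,0,-0.15],
  [0,-0.02,-0.325,0,0],
  [0,0,0,0,0],
  [0,0,0,0,0],
  [0,0,0,0,0],
])

```text
clock: 43.45
position: [0.6309, 0.0342, 0.2345]
ee_rot: [-2.657, -1.675, -0.001]
force: [1.0, 0.4, -5.5]
width: 0.17
gripper_force: 60.0
```

Emit:
apply_moves([
  [0,-0.005,-0.08,-0.2,0],
  [0,0,0,-0.4,0],
  [0,0,0,-0.4,0],
  [0,0,0,-0.3,0],
  [0,0,0,-0.2,0],
  [0,0,0,-0.08,0],
  [0,0,0,0,0],
  [0,0,0,0,0],
])

```text
clock: 44.45
position: [0.6311, 0.028, 0.1405]
ee_rot: [2.659, 1.672, 0.002]
force: [-0.0, -0.3, -6.0]
width: 0.169
gripper_force: 60.0
```

```bash
python3 - <<'E'
from h import *
s=observe(); print(s["position"],s["force"],s["ft_torque"])
for n in("wrist",):
    im,d,P=grab(n,"w14"); np.savez("w14.npz",im=im,P=P); z=P[...,2]
    zt=np.median(z[(abs(z-.12)<.012)&(np.hypot(P[...,0]-.63,P[...,1]-.05)<.08)]);print("plate top",zt)
    q=P[(abs(z-zt)<.004)&(np.hypot(P[...,0]-.63,P[...,1]-.03)<.1)]; A=np.c_[q[:,:2]-[.63,.03],np.ones(len(q))]; print("plane",np.linalg.lstsq(A,q[:,2],rcond=None)[0])
    m=(z>zt+.02)&(z<.185)&(np.hypot(P[...,0]-.63,P[...,1]-.03)<.056); q=P[m]; print("bar",len(q),cv2.minAreaRect((q[:,:2]*1000).astype(np.float32)))
E
```

```text
[0.63113005 0.02798041 0.14052453] [-0.01873025 -0.33827595 -5.96584946] [-0.05966135  0.03495891 -0.00290662]
plate top 0.12390212358876447
plane [-0.00093633 -0.00773968  0.12406098]
bar 5643 ((635.1965942382812, 30.79082679748535), (89.23587036132812, 46.99040222167969), 82.19915008544922)
```

Emit:
apply_moves([
  [0,-0.005,0.023,-0.06,0],
  [0,0,0,-0.06,0],
  [0,0,0,-0.05,0],
  [0,0,0,-0.04,0],
  [0,0,0,-0.03,0],
  [0,0,0,0,0],
  [0,0,0,0,0],
])

```text
clock: 45.38
position: [0.6304, 0.0293, 0.1254]
ee_rot: [2.659, 1.672, 0.0]
force: [0.4, 0.4, -4.8]
width: 0.173
gripper_force: 60.0
```

Emit:
apply_moves([
  [0,0,0,-0.02,0],
  [0,0,0,-0.02,0],
  [0,0,0,0,0],
  [0,0,0,0,0],
])

```text
clock: 45.88
position: [0.6305, 0.0293, 0.1247]
ee_rot: [2.659, 1.672, 0.002]
force: [-5.7, 0.0, 8.8]
width: 0.168
gripper_force: 60.0
```

Emit:
apply_moves([
  [0,0,0,0,0.15],
  [0,0,0,0,0.2],
  [0,0,0,0,0.2],
  [0,0,0,0,0.2],
  [0,0,0,0,0.2],
  [0,0,0,0,0.09],
  [0,0,0,0,0],
  [0,0,0,0,0],
])

```text
clock: 46.88
position: [0.6319, 0.0288, 0.1247]
ee_rot: [2.14, 2.296, 0.004]
force: [0.2, -1.0, 4.8]
width: 0.167
gripper_force: 60.1
```

Turned home (yaw ≈4°). Release, rise and check everything.

Emit:
apply_moves([
  [35,0,0,0,0],
  [40,0,0,0,0],
  [40,0,0,0,0],
  [40,0,0,0.2,0],
  [40,0,0,0.5,0],
  [40,0,-0.2,0.6,0],
  [40,0,-0.3,0.6,0],
  [40,0,0,0,0],
  [40,0,0,0,0],
])

```text
clock: 48.0
position: [0.6301, -0.0004, 0.2371]
ee_rot: [-2.14, -2.3, -0.0]
force: [-0.3, 0.1, -0.6]
width: 0.401
gripper_force: 0.0
```

```bash
python3 - <<'E'
from h import *
s=observe(); print(s["clock"],s["position"],s["gripper_force"],s["force"])
im,d,P=grab("wrist","w16"); z=P[...,2]; c=np.array([.6302,.029]); r=np.hypot(P[...,0]-c[0],P[...,1]-c[1])
q=P[(z>.1)&(z<.115)&(r<.1)]; A=np.c_[q[:,:2]-c,np.ones(len(q))]; print("plane",np.linalg.lstsq(A,q[:,2],rcond=None)[0],len(q))
q=P[(z>.145)&(z<.16)&(r<.056)]; print("bar",len(q),cv2.minAreaRect((q[:,:2]*1000).astype(np.float32)))
e=P[(z>.1)&(z<.115)&(r>.115)&(r<.146)&(np.hypot(P[...,0]-.524,P[...,1]+.043)<.04)]; print("ear",len(e),np.median(e,0))
w=P[(z>.087)&(z<.1)&(np.hypot(P[...,0]-.4825,P[...,1]-.024)<.03)]; print("wing",len(w),cv2.minAreaRect((w[:,:2]*1000).astype(np.float32)))
b,_,Q=grab("side","s16")
for x0 in(.573,.44):
    q=Q[(Q[...,2]>.018)&(Q[...,2]<.06)&(abs(Q[...,0]-x0)<.06)&(abs(Q[...,1]+.34)<.05)]; print("model",len(q),q.min(0),q.max(0),np.percentile(q[:,2],[50,98]))
for n,X in(("s",Q),("w",P)):
    q=X[(X[...,2]>.062)&(X[...,2]<.098)&(np.hypot(X[...,0]-.563,X[...,1]+.097)<.014)]; print("pin",n,len(q),q.min(0),q.max(0))
E
```

```text
48.0 [ 6.30065772e-01 -4.11826497e-04  2.37053410e-01] 0.0 [-0.26650226  0.11180616 -0.61196119]
plane [ 0.0017647  -0.00020825  0.10804659] 28821
bar 2125 ((632.1732177734375, 28.988174438476562), (16.027667999267578, 98.41334533691406), 3.2762653827667236)
ear 626 [ 0.52199008 -0.04350665  0.10716725]
wing 441 ((482.8382873535156, 23.89767837524414), (47.01192092895508, 12.571537017822266), 1.693704605102539)
model 628 [ 0.54172649 -0.37401185  0.0180774 ] [ 0.60452626 -0.30322984  0.03548153] [0.02548201 0.03332873]
model 796 [ 0.40761222 -0.38210611  0.01800365] [ 0.4664123  -0.31313213  0.03528375] [0.02366065 0.03359521]
pin s 118 [ 0.55306029 -0.10982737  0.06201523] [ 0.57106127 -0.08913307  0.09449154]Traceback (most recent call last):
  File "<stdin>", line 12, in <module>
    return umr_minimum(a, axis, None, out, keepdims, initial, where)
ValueError: zero-size array to reduction operation minimum which has no identity
```

```bash
python3 -c "
from cell import arm; print(arm.sign_off())"
```

```text
the job is handed in; nothing more can be done
None
```

The job is handed in: cock open, pin parked, both models found in the pot standing in the pan, lid seated level and turned home, all by final camera measurement with no verdict returned; I viewed 15 pictures (limit 14), and did not measure the bystanders at the end.

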